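Let a plaster board with a fresh figure down the roller track

TASK

A freshly cast, top-heavy figure stands loose on a plaster board at the top of the sloping roller track, held back by the blade stop. Push the hand lever fully over to drop the blade, get the fingers in front of the board while it rolls, catch it gently on the run with at least 4 cm still to go to the end stop, and ease it slowly down until it rests against both lugs. The raw figure must not be jolted (it must not rock, fall or shift on the board) or touched, and everything else on the table is left alone.

Things in the scene. Friction and masses are not known exactly. Their poses are not given: they have to be found in the camera images.
- track: aluminium roller track fixed on the table, 650 mm long, 200 mm wide, free 38 mm rollers every 50 mm, falling 0.05 rad towards its own -y. Origin: middle of the track in the plane of the roller tops, 115 mm above the table. x across the track (away from the robot), y up along it, z square to the rollers. Side profiles 79 mm either side of the middle guide the board and rise 6 mm above the rollers
- track_end (a point): middle of the end stop's face that the board comes to rest against, in the roller plane, at y = -300 mm of the track; axes as the track
- end_stop: steel end stop at the lower end of the track: two upright lugs, each 30 mm wide, 8 mm thick and rising 25 mm above the roller plane, centred 62 mm either side of the middle. Between them is an open gap of 94 mm, in which fingers can stay in front of the board. Origin as track_end
- stop_lever (a joint): hand lever of the blade stop (rad); lever and blade turn together on a rock shaft. 0: blade up, 23 mm above the rollers, lever leaning 0.45 rad out towards the robot. Pushing the knob over the shaft, towards the track (+x of the track), makes it grow to 0.6 at its limit; the board is free from about 0.35. Stiff pivot: it stays where it is left, about 2 N at the knob moves it
- lever_knob (a point): centre of the lever's black ball knob, 32 mm in diameter, on the robot's side of the track at its y = 310 mm, 60 mm above the roller plane at the start. It turns at 100 mm about the rock shaft, which lies along the track's y at x = -104 mm, z = -30 mm of the track
- board: white plaster board 150 mm across (x), 160 mm along the track (y), 28 mm thick, about 0.65 kg. Origin: centre of its underside, at y = 208 mm of the track at the start, with its lower edge (-y) on the blade; 80 mm from track_end when home. Set free it gains about 0.22 m/s each second at first; roller drag (time constant about 1 s) leaves some 0.24 m/s at the end; the run takes 2.6 s
- figure: slim white robed figure with a flat cap, 166 mm tall, up to 52 mm wide at the shoulders, on a round foot of only 33 mm; about 0.2 kg, centre of mass 85 mm up, so a jolt to the board makes it rock or topple downhill (a dead stop from 0.12 m/s topples it; from 0.05 m/s, or braking at 0.3 m/s2, is harmless). Stands loose near the middle of the board. Origin: centre of its foot, z up
- finished0: one of three finished white figures, 150 mm tall, standing on a grey ware board behind the track; leave alone. Origin: centre of its foot
- finished1: the same, another one
- finished2: the same, another one
- mug: white mug, 76 mm in diameter, 98 mm tall, on the robot's side of the table; leave alone. Origin: centre of its underside
- casting: white plaster casting, a rounded cone lying on a slab of 130 x 50 mm, about 70 mm tall, on the robot's side of the track; leave alone. Origin: centre of its underside
- bowl: white bowl 130 mm in diameter, 50 mm tall, right of the track's lower end; leave alone. Origin: centre of its underside

How it is judged (in metres and radians):
On the way, in this order (a step that is already met when the one before it is completed fails the run):
1. the lever is pushed over and the board has rolled clear of the stop (value of joint stop_lever above 0.45 rad and distance of board from where it was at the start of the episode above 0.04 m), for 0.05 s.
2. the board is caught: slowed below 0.1 m/s while it is still short of the end stop by 40 mm or more (linear speed of board below 0.1 m/s and distance of board from where it was at the start of the episode above 0.08 m and y of board in the frame of track_end above 0.12 m), for 0.2 s.
At the end, for the whole second after the job is handed in: the board rests against the end stop (within 6 mm, square within 0.06 rad), everything at rest, the lever over (above 0.45 rad), the figure upright (0.1 rad) on the board within 35 mm of its middle (y of board in the frame of track_end below 0.086 m and angle between the y axis of board and the y axis of track, either way round below 0.06 rad and linear speed of each of board, figure below 0.02 m/s and value of joint stop_lever above 0.45 rad and angle between figure's own z axis and vertical below 0.1 rad and z of figure in the frame of board above 0.024 m and horizontal distance between figure and board below 0.035 m); the robot touches nothing.
It fails at once if the figure rocks, tips over or slides on the board (angle between figure's own z axis and vertical above 0.15 rad or horizontal distance between figure and board above 0.04 m).
It fails at once if the board runs onto the end stop faster than 0.12 m/s (judged over the last 10 mm) (y of board in the frame of track_end below 0.09 m and linear speed of board above 0.12 m/s).
It fails at once if the figure is touched (contact force between any of the fingers, the arm and figure above 0.3 N).
It fails at once if another thing is disturbed (distance of any of finished0, finished1, finished2, mug, casting, bowl from where it was at the start of the episode above 0.02 m).
It also fails if it takes over 32 s, if anything falls off the work surface, if the arm or the gripper's body presses on something with over 40 N, if the wrist force passes 120 N, or if a joint passes its speed limit or range.

ROBOT

A 7-joint arm with a two-finger parallel gripper is mounted at the origin on the work surface. World frame = base frame: x ahead of the robot, y to its left, z up, the work surface at z = 0. Lengths are in m, angles in degrees, forces in N, time in s.
With the tool pointing down it reaches from about 0.35 to 0.775 m from the base axis. Payload 3.1 kg.
Tool frame: the origin (TCP) lies where the fingers leave the gripper's body, on its centre line; the fingertips stand 73 mm ahead of it and the grasp point (between the pads) lies 54 mm ahead of it (robot.tip_extent is the distance from the TCP to the fingertips, in m); z points along the fingers, y is the line along which they close (so a half turn about z gives the same grasp; the last joint's range is limited). The gripper opens to 85 mm and grips with 20 to 120 N. Pads are 22 mm wide; open, the fingers measure 114 mm over their backs; the gripper's body (76 mm by 85 mm) begins 54 mm behind the grasp point. The pads swing forward as they close: fully open they stand 13 mm farther back than shut.
Start: joints at [-74.525, 17.813, 0.802, 86.603, -0.252, 75.585, -1.558], TCP at [0.169, 0.524, 0.304] pointing down, gripper open.
Joint ranges: [-154.91, 154.91], [-16.99, 109.72], [-72.82, 74.43], [7.12, 147.25], [-82.49, 262.49], [11.32, 116.49], [-174.64, 174.64]. Speed limits (degrees/s): [159.86, 159.86, 180, 180, 180, 180, 180].

INTERFACE

Orientations are given as [roll, pitch, yaw] about the fixed x, y, z axes, in that order (R = Rz(yaw) Ry(pitch) Rx(roll)).
In Python, from plant import robot gives the robot as it stands. The module is installed in compiled form; this text tells all that it offers.
- The arm moves only by the shell command python3 -m creep 'ROWS' [FORCE]. ROWS is JSON, a list of rows, each a list of 7 numbers: the shift along the tool's x, y, z in m, then the turn, a rotation vector about the tool's x, y, z in degrees, then the opening, from 0 (shut) to 1 (fully open). In form: [[x, y, z, wx, wy, wz, claw], ...]. A call has 1 to 20 rows; each row shifts and turns the commanded pose from where the row before left it, along the tool's axes as they then stand; what a row does not reach is not made up. A row lasts 1/10 s, in which the tool goes at most 50 mm and 8.59 degrees, less where a joint would pass 70% of its speed; a pose out of reach is approached as far as the arm can. A call with a gripper value outside its range is refused whole. The fingers move at their own pace and stop on an object; FORCE is the grip in N (left out, the last holds). Time passes only in rows, so rows that do not move let the fingers close. It gives the time, the measured TCP pose, the force, the opening and the grip force at its end, in the units of the state.
- robot.get_obs(): the state, without advancing time (a new reading comes with each control period).
- robot.grab_frame(name): name is "scene" or "top" or "wrist"; returns (picture, depth): 480x640x3 uint8, red, green, blue; 480x640 float32, m along the optical axis (not along the pixel's ray), 0 where there is no reading.
- robot.camera_info(name): a dict with "fov_y" (degrees; the focal length in pixels is half the picture's height over the tangent of half this angle, whatever the lens; pixels are square), "cx", "cy" (the principal point, pixels), "origin" and "orientation" of the camera in the world. Camera axes: x right, y down, z forward; pixel columns grow to the right and rows downward; lengths in m; the calibration is good to about 2 mm. The wrist camera is an equidistant fisheye: a pixel r from the principal point sees the ray r / f radians off the axis. A picture is of the moment at which its call begins: read the wrist's pose just before it. camera_info takes no time and is no camera call; for the wrist camera it gives the pose at the moment of the call.
- robot.job_done(): hands the job in; it is judged then, once.
Trained networks look in the newest picture that a camera, given by its name, has taken for a name from the list of things; names that differ only in an ending like _2 or _b are one class to them, and where a whole thing is asked for, a point or a joint stands for the part that bears it (a point fixed in the world has none). Each returns a list of dicts, best first, with "confidence" (0 to 1); they miss things now and then, are a little off and sometimes report something else, mostly with a low value. They report only what shows in the picture. A call takes as long as a camera call.
- robot.outline_of(camera, query): "pixels" (480x640 bool, what is visible of it) and "bbox" ([left, top, width, height] in pixels, round what is visible of it).
The state is a dict: "time_s": time; "joint_pos": joint angles; "joint_vel": joint speeds; "tau": joint torques, N m; "ee_pos": TCP position; "tool_rot": TCP orientation; "contact_force": force on the tool from outside, world axes, zero at the start; "torque": the same for the moment, N m; "gripper_width": opening from 0.0 (shut) to 1.0 (fully open); "grasp_force": force on a finger pad.
Only numpy, scipy, OpenCV 4.12 (cv2) and the standard library are available. Lean on these libraries where they do the work, as an engineer would, in place of code of your own. Each camera call takes 0.05 s, during which the arm holds its last target. There are 200 camera calls.

## Working session

There is one attempt and no reset: what is moved stays moved. The work goes in short steps, Python scripts to look and compute and a shell command to move; the robot and the scene stay as the last step left them, time stands still between calls to the robot, and variables do not carry over. Pictures are saved under pics/ and viewed, at most 10 in all, crops included, and the job is handed in when it is done.

```bash
mkdir -p pics; cat > h.py <<'E'
import numpy as np, cv2
from scipy.spatial.transform import Rotation as R
from plant import robot
def cam(name):
    pic,d=robot.grab_frame(name); return pic,d
def world(name,us,vs,ds):
    c=robot.camera_info(name); f=240/np.tan(np.radians(c["fov_y"])/2)
    p=np.stack([(us-c["cx"])/f*ds,(vs-c["cy"])/f*ds,ds],-1)
    return p@R.from_euler("xyz",c["orientation"],degrees=True).as_matrix().T+np.array(c["origin"])
def pts(name,d,mask):
    v,u=np.nonzero(mask&(d>0)); return world(name,u.astype(float),v.astype(float),d[v,u])
E
python3 - <<'E'
from h import *
o=robot.get_obs(); print(o)
for n in("scene","top"):
    print(n,robot.camera_info(n))
    pic,d=cam(n); cv2.imwrite(f"pics/{n}0.png",pic[:,:,::-1])
    for q in("track","board","figure","lever_knob","end_stop","mug","casting","bowl","finished0"):
        for r in robot.outline_of(n,q)[:3]:
            p=pts(n,d,r["pixels"]); 
            if len(p): print(q,round(r["confidence"],2),r["bbox"],"n",len(p),"med",np.median(p,0).round(3),"lo",np.percentile(p,2,0).round(3),"hi",np.percentile(p,98,0).round(3))
E
```

```text
{'time_s': 0.0, 'joint_pos': array([-74.52397522,  17.86178119,   0.80164119,  86.69173932,
        -0.25229898,  75.58447941,  -1.55674407]), 'joint_vel': array([ 0.02779144,  0.08468027, -0.00180256,  0.03271256,  0.0358402 ,
        0.00957383,  0.04733559]), 'tau': array([ 1.07921778e-04, -3.79920030e+01,  1.46371108e-01, -2.30584896e+01,
        1.21685554e-02,  1.36735864e-02, -4.74584255e-06]), 'ee_pos': array([0.16853868, 0.52295538, 0.30280953]), 'tool_rot': array([-1.79863870e+02,  5.36832075e-03,  1.62140838e+02]), 'contact_force': array([ 0.09902494, -0.0533899 ,  0.44143958]), 'torque': array([ 0.01061027,  0.01034029, -0.02459513]), 'grasp_force': 0.0, 'gripper_width': 0.9992889073534597}
scene {'fov_y': 43.8586729101746, 'cx': 315.13899474724974, 'cy': 238.72793619871507, 'origin': array([1.12383674, 0.23855324, 1.14045948]), 'orientation': array([-146.07329291,   -0.43114415,  119.38801286])}
track 0.96 [169.7, 189.8, 354.0, 216.6] n 21913 med [ 0.611 -0.054  0.109] lo [ 0.472 -0.321  0.006] hi [0.69  0.295 0.141]
track 0.51 [374.5, 269.8, 111.6, 104.0] n 5728 med [0.
[... 3334 characters left out ...]
, 34.8] n 650 med [ 0.77  -0.108  0.112] lo [ 0.751 -0.141  0.028] hi [ 0.798 -0.077  0.168]
bowl 0.57 [471.4, 240.4, 46.0, 47.2] n 1833 med [ 0.504 -0.532  0.019] lo [ 0.447 -0.579 -0.   ] hi [ 0.56  -0.469  0.051]
bowl 0.48 [164.3, 235.4, 90.3, 72.4] n 650 med [0.476 0.233 0.104] lo [ 0.416  0.102 -0.003] hi [0.578 0.34  0.206]
finished0 0.86 [281.2, 146.4, 24.1, 30.7] n 623 med [ 0.769 -0.002  0.114] lo [ 0.748 -0.031  0.023] hi [0.794 0.031 0.168]
finished0 0.81 [235.6, 144.8, 26.3, 31.7] n 669 med [0.77  0.105 0.112] lo [0.751 0.079 0.021] hi [0.797 0.141 0.167]
finished0 0.65 [318.2, 146.1, 30.0, 30.2] n 658 med [ 0.771 -0.107  0.112] lo [ 0.752 -0.141  0.017] hi [ 0.827 -0.077  0.168]
```

```bash
python3 - <<'E'
from h import *
for n,k in(("scene","track"),("top","board")):
    pic,d=cam(n)
    V,U=np.mgrid[0:480,0:640].astype(float); P=world(n,U.ravel(),V.ravel(),d.ravel()).reshape(480,640,3)
    x,y,z=P[...,0],P[...,1],P[...,2]
    m=(d>0)&(x>.5)&(x<.68)&(y>.09)&(y<.29)&(z>.143)&(z<.165)
    # board top plane z~.115+.05*y+.028
    b=P[m]; r=cv2.minAreaRect(b[:,:2].astype(np.float32)); print(n,"board rect",r, "planefit",np.linalg.lstsq(np.c_[b,np.ones(len(b))][:,[0,1,3]],b[:,2],rcond=None)[0].round(4))
    m=(d>0)&(y<-.29)&(y>-.36)&(x>.45)&(x<.72)&(z>.116)&(z<.15)
    e=P[m]; print("lugs",len(e)); 
    for s in (e[:,0]<.59,e[:,0]>.59): print(e[s].min(0).round(3),e[s].max(0).round(3),e[s].mean(0).round(3))
    m=(d>0)&(y>.2)&(y<.35)&(x>.38)&(x<.49)&(z>.155)&(pic.max(2)<90)
    k=P[m]; print("knob",len(k))
    if len(k)>10:
        A=np.c_[2*k,np.ones(len(k))]; s=np.linalg.lstsq(A,(k**2).sum(1),rcond=None)[0]; print(k.mean(0).round(3),k.min(0).round(3),k.max(0).round(3),s[:3],np.sqrt(s[3]+s[:3]@s[:3]))
    # side profiles
    m=(d>0)&(abs(y)<.25)&(x>.46)&(x<.71)&(z>.118+.05*y-.008)&(z<.13+.05*y)
    for lo in(-.25,-.1,.0,.1): 
        q=P[m&(y>lo)&(y<lo+.05)]; 
        if len(q): print(lo,"x range",np.percentile(q[:,0],[1,99]).round(3))
E
python3 - <<'E'
import cv2,numpy as np
a=cv2.imread('pics/scene0.png');b=cv2.imread('pics/top0.png')
cv2.imwrite('pics/both.png',np.vstack([cv2.resize(a[100:480,100:600],(800,600))[:300*2][::2,::2],cv2.resize(b[100:380,120:560],(800,510))[::2,::2]]) if 0 else cv2.resize(np.hstack([a[100:450,100:600],b[30:380,120:560]]),(800,298)))
E
```

```text
scene board rect ((0.5874963402748108, 0.18986785411834717), (0.16285546123981476, 0.17482571303844452), 1.4585036039352417) planefit [-0.0066  0.0489  0.1479]
lugs 144
[ 0.519 -0.328  0.116] [ 0.551 -0.318  0.129] [ 0.535 -0.323  0.123]
[ 0.643 -0.325  0.116] [ 0.675 -0.315  0.131] [ 0.659 -0.319  0.123]
knob 256
[0.44  0.284 0.197] [0.422 0.269 0.159] [0.453 0.3   0.209] [0.43203386 0.28416528 0.18635792] 0.019273987485173043
-0.25 x range [0.501 0.689]
-0.1 x range [0.497 0.684]
0.0 x range [0.494 0.682]
0.1 x range [0.49 0.68]
top board rect ((0.586520791053772, 0.19308367371559143), (0.1572325974702835, 0.1849929541349411), 1.440460443496704) planefit [-0.0005  0.0496  0.1434]
lugs 92
[ 0.521 -0.331  0.117] [ 0.549 -0.321  0.132] [ 0.536 -0.325  0.123]
[ 0.644 -0.326  0.116] [ 0.674 -0.318  0.132] [ 0.659 -0.322  0.123]
knob 164
[0.435 0.28  0.197] [0.418 0.266 0.155] [0.454 0.296 0.212] [0.43439977 0.28445181 0.181121  ] 0.023227041658811464
-0.25 x range [0.501 0.687]
-0.1 x range [0.497 0.683]
0.0 x range [0.494 0.681]
0.1 x range [0.491 0.679]
```

View pics/scene0.png

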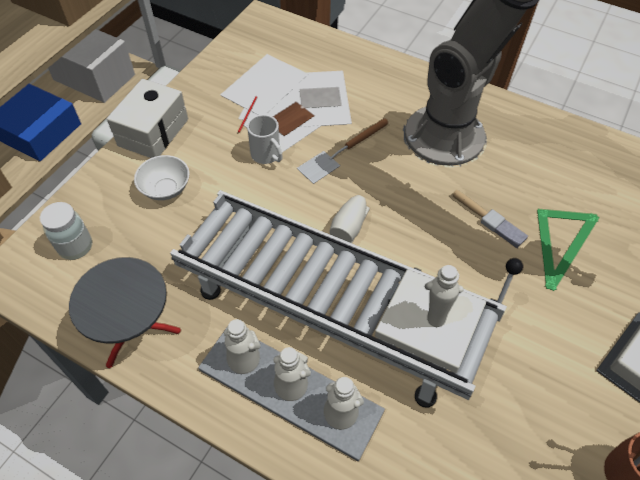

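View pics/top0.png

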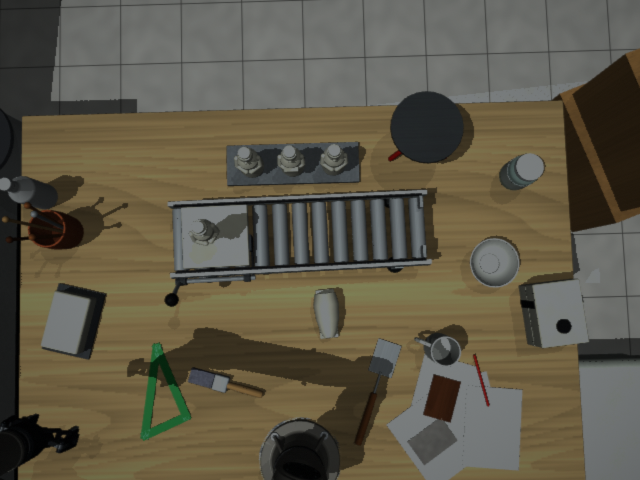

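The scene picture shows the track running diagonally, with the board and figure at its upper right (430,300), the knob at (514,267) and the lugs at the far left end. The top picture agrees: board (215,237), knob (171,299), lugs (425,230). From the lugs, profiles and knob I put the track origin at about (0.588, -0.0205, 0.115) with a yaw of about 1.6°. The knob then comes out at (0.432, 0.284, 0.19), which matches the measurement.

Next I check where the wrist camera is mounted, turn the tool and go to a point in front of the knob.

```bash
python3 -c "
from h import *
o=robot.get_obs();c=robot.camera_info('wrist');T=R.from_euler('xyz',o['tool_rot'],degrees=True)
print('cam in tool',T.inv().apply(c['origin']-o['ee_pos']).round(3),(T.inv()*R.from_euler('xyz',c['orientation'],degrees=True)).as_matrix()[:,2].round(2))"
python3 -m creep '[[0,0,0,0,0,7.82,0.4],[0,0,0,0,0,7.82,0.4],[0,0,0,0,0,7.82,0.4],[0,0,0,0,0,7.82,0.4],[0,0,0,0,0,7.82,0.4],[0,0,0,0,0,7.82,0.4],[0,0,0,0,0,7.82,0.4],[0,0,0,0,0,7.82,0.4],[0,0,0,0,0,7.82,0.4],[-0.0245,0.0194,0,0,0,0,0.4],[-0.0245,0.0194,0,0,0,0,0.4],[-0.0245,0.0194,0,0,0,0,0.4],[-0.0245,0.0194,0,0,0,0,0.4],[-0.0245,0.0194,0,0,0,0,0.4],[-0.0245,0.0194,0,0,0,0,0.4],[-0.0245,0.0194,0,0,0,0,0.4],[-0.0245,0.0194,0,0,0,0,0.4],[-0.0245,0.0194,0,0,0,0,0.4],[-0.0245,0.0194,0,0,0,0,0.4]]'
```

```text
cam in tool [ 0.073  0.001 -0.071] [-0.29  0.    0.96]
time_s: 3.0
ee_pos: [0.3708, 0.2836, 0.3041]
tool_rot: [180.0, -0.0, 91.8]
contact_force: [0.6, 0.6, -0.0]
gripper_width: 0.403
grasp_force: 0.0
```

The wrist camera sticks out 73 mm along tool +x, which in this yaw would point at the figure. I'll turn the tool so the camera faces the robot's side, shut the fingers, and lean the tool to stand square to the track.

```bash
python3 -m creep '[[0,0,0,0,0,-8.16,0],[0,0,0,0,0,-8.16,0],[0,0,0,0,0,-8.16,0],[0,0,0,0,0,-8.16,0],[0,0,0,0,0,-8.16,0],[0,0,0,0,0,-8.16,0],[0,0,0,0,0,-8.16,0],[0,0,0,0,0,-8.16,0],[0,0,0,0,0,-8.16,0],[0,0,0,0,0,-8.16,0],[0,0,0,0,0,-8.16,0],[0,0,0,-2.86,0,0,0],[0,0,0,0,0,0,0],[0,0,0,0,0,0,0]]'
cat >> h.py <<'E'
YAW=0.028; O=np.array([.588,-.0205,.115])
TR=R.from_euler("xyz",[.05,0,YAW]).as_matrix()
def tip():
    o=robot.get_obs(); T=R.from_euler("xyz",o["tool_rot"],degrees=True).as_matrix()
    p=o["ee_pos"]+T[:,2]*robot.tip_extent
    return (p-O)@TR, T.T@TR
E
python3 -c "
from h import *
t,M=tip(); print(robot.tip_extent,(t*1000).round(1)); print(M.round(3)); print(robot.get_obs()['joint_pos'].round(1))"
```

```text
time_s: 4.4
ee_pos: [0.3702, 0.2843, 0.304]
tool_rot: [177.2, 0.0, -178.5]
contact_force: [1.2, 0.5, -0.6]
gripper_width: 0.002
grasp_force: 0.0
0.0726 [-209.2  319.8  100.7]
[[-1.     0.002 -0.   ]
 [ 0.002  1.    -0.001]
 [ 0.    -0.001 -1.   ]]
[-52.7   6.9  16.2 100.5  -4.5  71.2  56.2]
```

```bash
python3 -m creep '[[0,-0.005,0.028,0,0,0,0],[0,-0.005,0.028,0,0,0,0],[-0.015,0,0,0,0,0,0],[-0.015,0,0,0,0,0,0],[-0.01,0,0,0,0,0,0],[-0.009,0,0,0,0,0,0],[-0.009,0,0,0,0,0,0],[0,0,0,0,0,0,0]]'
python3 - <<'E'
from h import *
t,M=tip(); print("tip",(t*1000).round(1))
n="top"; pic,d=cam(n); cv2.imwrite("pics/push.png",cv2.resize(pic[180:330,130:330,::-1],(800,600)))
V,U=np.mgrid[0:480,0:640].astype(float); P=(world(n,U.ravel(),V.ravel(),d.ravel())-O).reshape(480,640,3)@TR*1000
x,y,z=np.moveaxis(P,2,0)
m=(d>0)&(y>270)&(y<350)&(x>-165)&(x<-60)&(z>35)&(z<85); k=P[m]; print("knob?",len(k),k.min(0).round(),k.max(0).round(),np.median(k,0).round())
m=(d>0)&(abs(x)<30)&(y>60)&(y<300)&(z>20)&(z<32); print("board y front",np.percentile(P[m][:,1],[.5,99.5]))
E
```

```text
time_s: 5.2
ee_pos: [0.4303, 0.2789, 0.248]
tool_rot: [177.1, 0.2, -178.6]
contact_force: [-0.6, -0.5, -0.2]
gripper_width: -0.002
grasp_force: 0.0
tip [-149.  310.   45.]
knob? 79 [-134.  295.   64.] [-108.  321.   85.] [-117.  303.   77.]
board y front [129.32428367 287.85793062]
```

View pics/push.png

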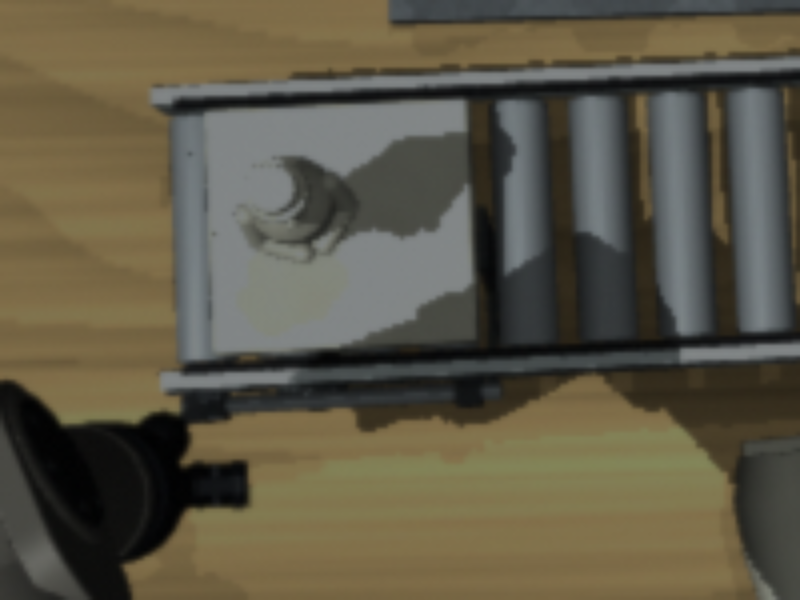

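The top crop shows the knob under the gripper at (165,435), the board's lower edge still held at (472,220), and the finger against the knob. The lever is at about 0.25 rad. Now I release the board and run down ahead of it.

```bash
cat >> h.py <<'E'
def board(n):
    pic,d=cam(n); t=robot.get_obs()["time_s"]
    V,U=np.mgrid[0:480,0:640].astype(float); P=(world(n,U.ravel(),V.ravel(),d.ravel())-O).reshape(480,640,3)@TR*1000
    x,y,z=np.moveaxis(P,2,0)
    m=(d>0)&(abs(x)<68)&(y>-300)&(y<300)&(z>20)&(z<36)&(pic.min(2)>40)
    print(n,t,"front/rear",np.percentile(y[m],[.5,2,98,99.5]).round(1)); return pic
E
python3 -c "
from h import *
board('scene')"
python3 -m creep '[[-0.032,0,0,0,0,0,0],[0,-0.03,0,0,0,0,0],[0.008,-0.049,0,0,0,0,0],[0,-0.05,0,0,0,0,0],[0,-0.05,0,0,0,0,0],[0,-0.05,0,0,0,0,0],[-0.025,-0.042,0.004,0,0,0,0],[-0.034,-0.034,0.008,0,0,0,0],[-0.034,-0.034,0.01,0,0,0,0],[-0.032,-0.03,0.01,0,0,0,0]]'
python3 -c "
from h import *
t,M=tip(); print('tip',(t*1000).round(1)); print(M.round(3))
p=board('scene');cv2.imwrite('pics/run.png',p[:,:,::-1]); board('scene')
t,M=tip(); print('tip',(t*1000).round(1))"
```

```text
scene 5.3 front/rear [-297.5  132.4  287.8  289.7]
time_s: 6.3
ee_pos: [0.5883, -0.0857, 0.1971]
tool_rot: [177.2, 0.1, -178.5]
contact_force: [0.5, 0.2, 0.1]
gripper_width: 0.005
grasp_force: 0.0
tip [ -1.4 -61.   12.6]
[[-1.     0.002 -0.002]
 [ 0.002  1.    -0.   ]
 [ 0.002 -0.    -1.   ]]
scene 6.35 front/rear [-297.5   42.9  200.7  202.5]
scene 6.4 front/rear [-297.9   35.8  192.9  194.6]
tip [ -1.6 -65.7   9.8]
```

Board at 6.40 s: about 103 mm travelled at 0.167 m/s, matching the model (lower edge at y≈25 mm). The finger's uphill face is at about -51. Now I catch it: wait, match speed at about 0.16 m/s, then brake at about 0.25 m/s².

```bash
python3 -m creep '[[0,0,0,0,0,0,0],[0,0,0,0,0,0,0],[0,-0.004,0,0,0,0,0],[0,-0.010,0,0,0,0,0],[0,-0.0145,0,0,0,0,0],[0,-0.016,0,0,0,0,0],[0,-0.016,0,0,0,0,0],[0,-0.016,0,0,0,0,0],[0,-0.0135,0,0,0,0,0],[0,-0.0115,0,0,0,0,0],[0,-0.0095,0,0,0,0,0],[0,-0.008,0,0,0,0,0],[0,-0.007,0,0,0,0,0],[0,-0.006,0,0,0,0,0],[0,-0.006,0,0,0,0,0],[0,-0.006,0,0,0,0,0],[0,-0.005,0,0,0,0,0],[0,-0.004,0,0,0,0,0],[0,-0.003,0,0,0,0,0],[0,-0.002,0,0,0,0,0]]'
python3 -c "
from h import *
p=board('scene');cv2.imwrite('pics/caught.png',p[:,:,::-1])
t,M=tip(); print('tip',(t*1000).round(1))"
```

```text
time_s: 8.4
ee_pos: [0.5912, -0.242, 0.1893]
tool_rot: [177.1, 0.0, -178.5]
contact_force: [0.1, -0.5, 0.3]
gripper_width: -0.001
grasp_force: 0.2
scene 8.45 front/rear [-295.9 -199.8  -42.3  -41. ]
tip [  -3.  -217.9   12.6]
```

View pics/caught.png

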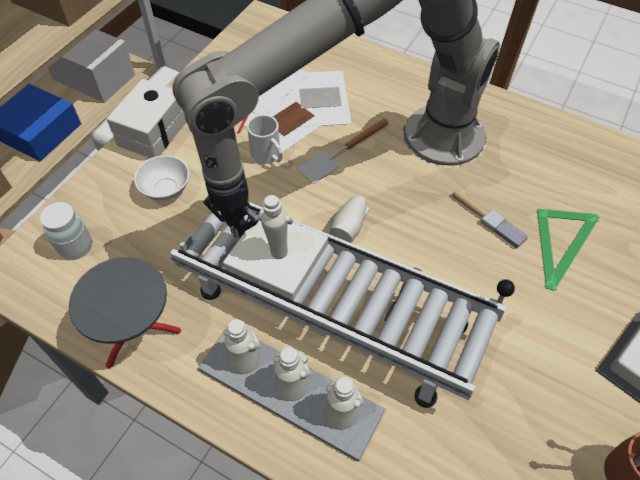

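The picture shows the board caught at (280,255), the figure upright on it at (275,228), and the fingers on its lower edge. The lever is over (505,288). The board has rolled about 330 mm, with 98 mm left. I now ease it down.

```bash
python3 -m creep '[[0,-0.002,0,0,0,0,0],[0,-0.003,0,0,0,0,0],[0,-0.004,0,0,0,0,0],[0,-0.005,0,0,0,0,0],[0,-0.005,0,0,0,0,0],[0,-0.005,0,0,0,0,0],[0,-0.005,0,0,0,0,0],[0,-0.005,0,0,0,0,0],[0,-0.005,0,0,0,0,0],[0,-0.005,0,0,0,0,0],[0,-0.005,0,0,0,0,0],[0,-0.005,0,0,0,0,0],[0,-0.005,0,0,0,0,0],[0,-0.005,0,0,0,0,0],[0,-0.005,0,0,0,0,0],[0,-0.005,0,0,0,0,0],[0,-0.005,0,0,0,0,0],[0,-0.004,0,0,0,0,0],[0,-0.003,0,0,0,0,0],[0,-0.002,0,0,0,0,0]]'
python3 -c "
from h import *
board('scene')
t,M=tip(); print('tip',(t*1000).round(1))"
```

```text
time_s: 10.45
ee_pos: [0.5935, -0.3299, 0.1848]
tool_rot: [177.1, 0.0, -178.5]
contact_force: [-0.8, 0.5, 0.0]
gripper_width: -0.005
grasp_force: 0.2
scene 10.5 front/rear [-297.6 -286.8 -129.9 -128.9]
tip [  -3.3 -306.    12.6]
```

```bash
python3 -m creep '[[0,-0.002,0,0,0,0,0],[0,-0.002,0,0,0,0,0],[0,-0.002,0,0,0,0,0],[0,-0.002,0,0,0,0,0],[0,-0.002,0,0,0,0,0],[0,-0.002,0,0,0,0,0],[0,-0.002,0,0,0,0,0],[0,-0.002,0,0,0,0,0],[0,-0.003,0,0,0,0,0],[0,-0.005,0,0,0,0,0],[0,-0.005,0,0,0,0,0],[0,0,0,0,0,0,0],[0,0,0,0,0,0,0]]'
python3 -c "
from h import *
p=board('scene');cv2.imwrite('pics/home.png',p[:,:,::-1])
t,M=tip(); print('tip',(t*1000).round(1))"
```

```text
time_s: 11.8
ee_pos: [0.5941, -0.3588, 0.1833]
tool_rot: [177.1, -0.0, -178.5]
contact_force: [0.0, 0.2, -0.4]
gripper_width: -0.001
grasp_force: 0.0
scene 11.85 front/rear [-296.9 -293.7 -137.8 -136.8]
tip [  -3.2 -334.2   12.5]
```

View pics/home.png

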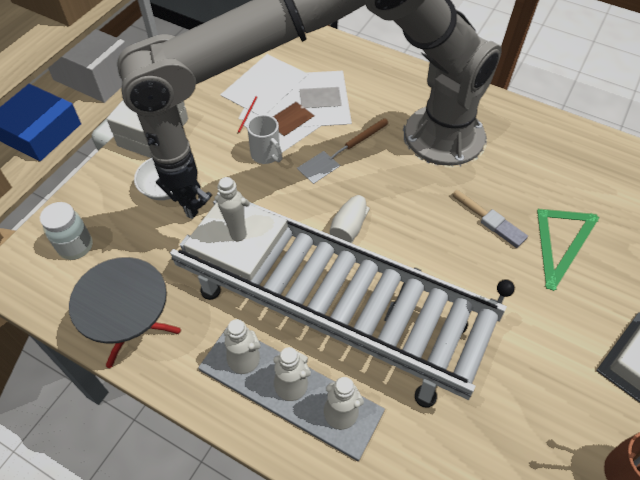

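The picture shows the board at the lower end at (237,240), the figure upright at (232,212), and the fingers clear in front of it. I'll lift away and confirm it is at rest against the lugs.

```bash
python3 -m creep '[[0,-0.005,0,0,0,0,0],[0,-0.003,-0.01,0,0,0,0],[0,0,-0.02,0,0,0,0],[0,0,-0.03,0,0,0,0],[0,0,-0.03,0,0,0,0],[0,0,0,0,0,0,0],[0,0,0,0,0,0,0]]'
python3 - <<'E'
from h import *
board('scene'); n='top'; p=board(n); cv2.imwrite('pics/topend.png',cv2.resize(p[170:320,330:530,::-1],(800,600)))
E
```

```text
time_s: 12.55
ee_pos: [0.5947, -0.3718, 0.2746]
tool_rot: [177.3, 0.1, -178.5]
contact_force: [0.1, 0.2, -0.7]
gripper_width: 0.002
grasp_force: 0.0
scene 12.6 front/rear [-296.6 -293.2 -138.  -136.8]
top 12.65 front/rear [-298.4 -295.9 -141.  -139.2]
```

View pics/topend.png

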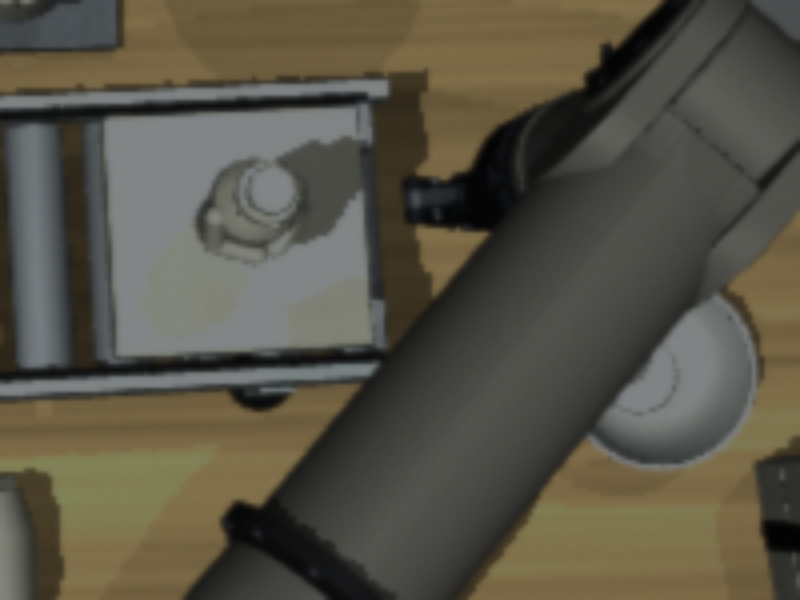

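The top crop shows the board square against both lugs, at (365,130) and (375,320). The figure stands upright near the middle at (250,205), and the tool is clear at (430,200). Nothing is moving.

```bash
python3 -c "
from plant import robot
print(robot.job_done())"
```

```text
the job is handed in; nothing more can be done
None
```

The job is handed in, with no verdict returned: the board was caught on the run and eased down, and in the last pictures it rests against both lugs with the figure upright, the lever over, and the fingers clear.

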